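# Mount a cast rosette on the sloping stand and lock it with its R-clip

### The arm

A 6-joint arm with a two-finger parallel gripper is mounted at the origin on the work surface. World frame = base frame: x ahead of the robot, y to its left, z up, the work surface at z = 0. Lengths are in m, angles in rad, forces in N, time in s.
With the tool pointing down it reaches from about 0.35 to 0.975 m from the base axis. Payload 4.9 kg.
Tool frame: the origin (TCP) lies midway between the tips of the shut fingers; the grasp point (between the pads) lies 19 mm behind it; z points along the fingers, y is the line along which they close (so a half turn about z gives the same grasp; the last joint's range is limited). The gripper opens to 85 mm and grips with 20 to 120 N. Pads are 22 mm wide; open, the fingers measure 114 mm over their backs; the gripper's body (76 mm by 85 mm) begins 54 mm behind the grasp point. The pads swing forward as they close: fully open they stand 13 mm farther back than shut.
Start: joints at [-1.428, 0.053, 1.613, -0, 1.476, -0.119], TCP at [0.162, -0.604, 0.231] pointing down, gripper open.
Joint ranges: [-3.01, 3.01], [-1.01, 2.22], [0.06, 2.58], [-1.02, 4.17], [0.09, 2.62], [-3.14, 3.14]. Speed limits (rad/s): [2.57, 2.57, 3.14, 3.14, 3.14, 3.14].

### API

Orientations are given as a unit quaternion [w, x, y, z].
In Python, from plant import manip gives the robot as it stands.
- The arm moves only by the shell command python3 shift.py 'ROWS'. ROWS is a JSON list of rows, 1 to 5 of them, each an object with the fields finger_gap (the opening from 0.0 (shut) to 1.0 (fully open)), dx, dy, dz (the shift in m), rx, ry, rz (a rotation vector in rad); a field left out counts as zero (the opening has to be given); each row shifts and turns the commanded pose from where the row before left it, along the tool's axes as they then stand; what a row does not reach is not made up. A row lasts 1/8 s, in which the tool goes at most 0.0625 m and 0.188 rad, less where a joint would pass 70% of its speed; a pose out of reach is approached as far as the arm can. The fingers move at their own pace and stop on an object; the grip force is fixed at half the most. Time passes only in rows, so rows that do not move let the fingers close. It prints the time, the measured TCP pose, the force, the opening and the grip force at its end. Input that does not fit is refused with a message, and nothing moves.
- manip.state(): the state, without advancing time (a new reading comes with each control period).
- manip.grab_frame(name): name is "scene" or "top"; returns the picture (384x512x3 uint8, red, green, blue); there is no depth.
- manip.camera_params(name): a dict with "intrinsics" (3x3 intrinsics, pixels), "k1" (the pictures are not rectified: a ray, as slopes to the right and down, at radius r is drawn at 1 + k1 r^2 times it, then the intrinsics apply), "xyz" and "orientation" of the camera in the world. Camera axes: x right, y down, z forward; pixel columns grow to the right and rows downward; lengths in m; the calibration is good to about 2 mm. A picture is of the moment at which its call begins. camera_params takes no time and is no camera call.
- manip.job_done(): hands the job in; it is judged then, once.
The state is a dict: "time": time; "joint_pos": joint angles; "joint_vel": joint speeds; "joint_efforts": joint torques, N m; "tool_pos": TCP position; "tool_rot": TCP orientation; "contact_force": force on the tool from outside, world axes, zero at the start; "ft_torque": the same for the moment, N m; "gripper_width": opening from 0.0 (shut) to 1.0 (fully open); "grasp_force": force on a finger pad.
Only numpy, scipy, OpenCV 4.12 (cv2) and the standard library are available. Lean on these libraries where they do the work, as an engineer would, in place of code of your own. Each camera call takes 0.05 s, during which the arm holds its last target. There are 200 camera calls.

### The job

Lift the plaster rosette out of its open mould and slide it, hub upwards, over the sloping post of the stand until it rests on the brass collar. Then lock it there: push the R-clip's straight leg through the cross-hole of the post, just above the hub, until the bent leg has ridden over the post and snapped home, and let go. Leave the other things on the bench where they are.

Things in the scene. Friction and masses are not known exactly. Their poses are not given: they have to be found in the camera images.
- post: Fixed steel post, 22 mm in diameter, leaning 30 degrees from vertical towards the robot (to within 0.35 rad in yaw). Origin at the centre of its cross-hole, 115 mm above the table; z runs up along the post, y (level) along the cross-hole. The hole is 8 x 8 mm, right through, open at both ends. 
- post_top (a point): Top of the post, on its axis, 24 mm above the cross-hole's centre along the post. The end is a cone, 10 mm in diameter at the top, widening to the full 22 mm within 10 mm.
- post_collar (a point): Centre of the top of the brass collar, on the post's axis, 41.5 mm below the cross-hole's centre along the post. The collar is 38 mm in diameter and stops the rosette; the post goes on below it to a fixed green base plate, 160 x 120 x 12 mm.
- rosette: White cast plaster rosette, 130 g: a round flange 80 mm in diameter and 12 mm thick with a hub 40 mm in diameter rising from it to 35.5 mm above the underside; a 26 mm bore goes through along z. Origin at the centre of the underside, z up out of the hub. It starts in the mould, hub up. On the collar its hub ends 6 mm below the cross-hole's centre.
- rosette_hub (a point): Centre of the rosette's hub top, 35.5 mm above its underside, on the bore axis.
- mould: Blue open mould block, fixed, 116 x 116 x 25 mm, with a round cavity 83 mm in diameter and 15 mm deep in which the rosette's flange lies loose (1.5 mm play), its underside 10 mm above the table; the hub stands up 20 mm above the block. Origin at the centre of the underside.
- clip: R-clip, about 60 g, lying flat, of 5 mm steel wire with a red plastic grip spanning x -12 to 12, y -6 to 18, z 0 to 14 mm. Origin on the underside; x runs along the straight leg to its tip, z up. The straight leg lies at y = 0, z = 3 mm, from the grip to x = 114.5 mm. It may go in from either end of the hole, bent leg on either side of the post.
- bent_leg: The clip's bent leg, on its +y side; origin at the coil, x = 22, y = 14 mm in the clip's frame. In that frame it has an arch that holds the post at x = 74, throats at x = 61.5 and 86.5 (wire centre y = 8.4) and a mouth flared to y = 19 at x = 104. It springs outward in the clip's plane, 1.5 N m/rad about the coil; riding over the post takes a few newtons.
- clip_grip (a point): Centre of the clip's red grip: x = 0, y = 6, z = 7 mm in the clip's frame.
- clip_seat (a point): Point on the straight leg's centre line, 74 mm along x from the clip's origin, that lies at the centre of the cross-hole when the clip is home.
- clip_tip (a point): Tip of the straight leg, x = 114.5 mm in the clip's frame.
- bowl: Bystander, to be left alone. Black rubber mixing bowl, 120 mm wide, 65 mm high; origin under its centre.
- beaker: Bystander, to be left alone. Clear plastic beaker, 80 mm wide, 95 mm high; origin under its centre.
- jar: Bystander, to be left alone. Small amber jar with a black cap, 44 mm wide, 50 mm high; origin under its centre.
- tape: Bystander, to be left alone. Roll of white tape lying flat, 60 mm wide, 22 mm high; origin under its centre.
- spatula: Bystander, to be left alone. Spatula lying on the table; origin under it, x towards its blade.
- brush: Bystander, to be left alone. Brush lying on the table; origin under it, x towards its bristles.
- offcut: Bystander, to be left alone. Plaster offcut, 70 x 100 x 30 mm; origin under its centre.

How it is judged:
On the way, in this order (a step that is already met when the one before it is completed fails the run):
1. the rosette is lifted out of the mould (its underside above the mould's rim) (z of rosette in the frame of mould above 0.03 m), for 0.1 s.
2. the rosette rests on the collar of the post, hub up (x of rosette_hub in the frame of post between -0.005 and 0.005 m and y of rosette_hub in the frame of post between -0.005 and 0.005 m and z of rosette_hub in the frame of post between -0.012 and -0.003 m and angle between the z axis of rosette and the z axis of post, either way round below 0.15 rad and angle between rosette's own z axis and vertical below 1 rad), for 0.2 s.
3. the clip's straight leg is through the cross-hole and the post lies in the arch of the bent leg (distance between clip_seat and post below 0.006 m and angle between the x axis of clip and the y axis of post, either way round below 0.22 rad and angle between the z axis of clip and the z axis of post, either way round below 0.6 rad), for 0.2 s.
At the end, for the whole second after the job is handed in: Rosette on the post, hub up, on the collar (hub top 3-12 mm below the hole centre, within 5 mm and 0.15 rad of the post axis). Clip home: seat point within 6 mm of the hole centre, leg within 0.22 rad of the hole, its plane within 0.6 rad of square to the post. Both let go and at rest (all of step 2 and all of step 3 and linear speed of each of rosette, clip below 0.03 m/s and contact force between each of clip, rosette and the fingers below 0.1 N); the robot touches nothing.
It fails at once if a bystander (bowl, beaker, jar, tape, spatula, brush, offcut) is pushed more than 30 mm from its place (distance of any of bowl, beaker, jar, tape, spatula, brush, offcut from where it was at the start of the episode above 0.03 m).
It also fails if it takes over 66 s, if anything falls off the work surface, if the arm or the gripper's body presses on something with over 40 N, if the wrist force passes 120 N, or if a joint passes its speed limit or range.

## Working session

There is one attempt and no reset: what is moved stays moved. The work goes in short steps, Python scripts to look and compute and a shell command to move; the robot and the scene stay as the last step left them, time stands still between calls to the robot, and variables do not carry over. Pictures are saved under pics/ and viewed, at most 10 in all, crops included, and the job is handed in when it is done.

```bash
ls; mkdir -p pics
python3 - <<'E'
from plant import manip
import cv2,json
for n in("scene","top"):
    im=manip.grab_frame(n); cv2.imwrite(f"pics/{n}0.png",im[:,:,::-1])
    p=manip.camera_params(n); print(n,{k:(v.tolist() if hasattr(v,'tolist') else v) for k,v in p.items()})
print(manip.state())
E
```

```text
pics
plant.py
shift.py
scene {'intrinsics': [[465.5988712892746, 0.0, 254.948348601866], [0.0, 465.5988712892746, 193.02812014807836], [0.0, 0.0, 1.0]], 'k1': -0.11592947830819642, 'xyz': [1.4082776773613979, -0.40814980844025034, 1.1556906874563238], 'orientation': [-0.29421284306471446, 0.7920403964833955, 0.5027327847218123, -0.18267610812598173]}
top {'intrinsics': [[439.04464838605315, 0.0, 256.6222172144529], [0.0, 439.04464838605315, 197.65338316453085], [0.0, 0.0, 1.0]], 'k1': -0.09377384777779592, 'xyz': [0.49275155018009403, -0.009912733489866562, 1.6113237665703901], 'orientation': [-0.01618003973450447, 0.7069332077576683, -0.7068353064827338, 0.01917017457152579]}
{'time': 0.1, 'joint_pos': array([-1.42798164e+00,  5.33382831e-02,  1.61420737e+00,  1.19561449e-05,
        1.47600450e+00, -1.19000214e-01]), 'joint_vel': array([ 0.00033387, -0.00143984, -0.00168445,  0.00148532, -0.00036958,
       -0.00012608]), 'joint_efforts': array([ 3.05070471e-04, -3.94904387e+01, -3.71362996e+01, -2.30748556e-04,
        3.92031128e-03, -8.14605727e-06]), 'tool_pos': array([ 0.16169071, -0.60311557,  0.23012628]), 'tool_rot': array([-9.78751185e-04,  9.91443449e-01,  1.30533253e-01, -5.70367263e-06]), 'contact_force': array([-0.97834263,  0.65043299,  0.58063577]), 'ft_torque': array([ 0.01113611, -0.00133345, -0.02354548]), 'grasp_force': 0.0, 'gripper_width': 1.0006996171277123}
```

View pics/scene0.png

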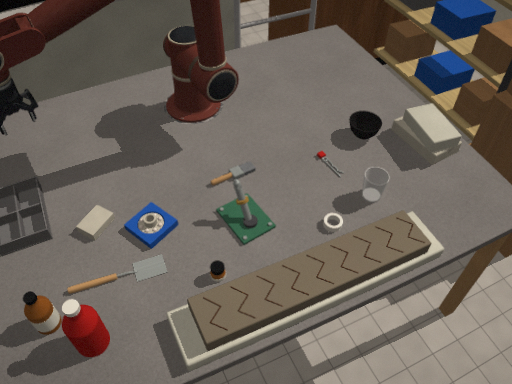

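View pics/top0.png

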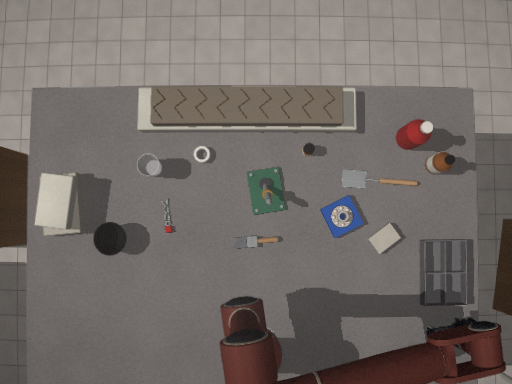

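```bash
cat > h.py <<'E'
from plant import manip
import numpy as np, cv2
from scipy.spatial.transform import Rotation as R
def rot(q): return R.from_quat(np.roll(q,-1))
P={n:manip.camera_params(n) for n in("scene","top")}
def proj(n,X):
    p=P[n]; c=rot(p["orientation"]).inv().apply(np.atleast_2d(X)-p["xyz"]); s=c[:,:2]/c[:,2:]
    s=s*(1+p["k1"]*(s**2).sum(1,keepdims=True)); K=np.array(p["intrinsics"]); return s*K[0,0]+K[:2,2]
def ray(n,uv):
    p=P[n]; K=np.array(p["intrinsics"]); d=(np.array(uv,float)-K[:2,2])/K[0,0]; s=d.copy()
    for _ in range(20): s=d/(1+p["k1"]*(s@s))
    v=rot(p["orientation"]).apply([*s,1]); return np.array(p["xyz"]),v/np.linalg.norm(v)
def tri(uvs,uvt):
    A=[];b=[]
    for n,uv in(("scene",uvs),("top",uvt)):
        o,v=ray(n,uv); M=np.eye(3)-np.outer(v,v); A.append(M); b.append(M@o)
    x,r,_,_=np.linalg.lstsq(np.vstack(A),np.hstack(b),rcond=None); return x,np.sqrt(r)
def onz(n,uv,z):
    o,v=ray(n,uv); return o+v*(z-o[2])/v[2]
def avg(n,k=4): return np.mean([manip.grab_frame(n).astype(float) for _ in range(k)],0)
def crop(im,c,w=32,s=264):
    M=np.float32([[s/(2*w),0,s/2-c[0]*s/(2*w)],[0,s/(2*w),s/2-c[1]*s/(2*w)]])
    return cv2.warpAffine(np.clip(im,0,255).astype(np.uint8),M,(s,s),flags=cv2.INTER_CUBIC)
E
python3 - <<'E'
from h import *
I={n:avg(n) for n in P}; np.savez("i0.npz",**I)
C={"top":[(267,190),(342,216),(168,217)],"scene":[(243,208),(151,224),(330,164)]}
W=[26,26,20]
m=np.vstack([np.hstack([crop(I[n],c,w) for c,w in zip(C[n],W)]) for n in("top","scene")])
cv2.imwrite("pics/m1.png",m[:,:,::-1])
E
```

```text
(no output)
```

View pics/m1.png

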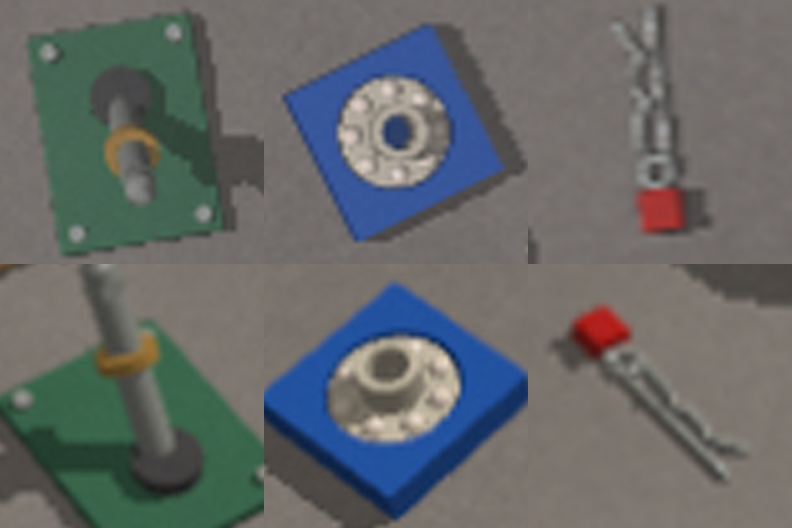

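```bash
cat > fit.py <<'E'
from h import *
from scipy.optimize import minimize
def grads(im):
    g=cv2.GaussianBlur(im,(0,0),0.8); return np.stack([cv2.Sobel(g,cv2.CV_64F,1,0,scale=1/8),cv2.Sobel(g,cv2.CV_64F,0,1,scale=1/8)],-1)
def score(G,n,segs):
    tot=[]
    for s in segs:
        uv=proj(n,s); t=np.gradient(uv,axis=0); t/=np.linalg.norm(t,axis=1,keepdims=True); nr=np.stack([-t[:,1],t[:,0]],1)
        g=np.stack([[cv2.remap(np.ascontiguousarray(G[n][:,:,c,k]).astype(np.float32),uv[None,:,0].astype(np.float32),uv[None,:,1].astype(np.float32),cv2.INTER_CUBIC)[0] for c in range(3)] for k in range(2)])
        v=(g[0]*nr[:,0]+g[1]*nr[:,1]); tot.append(np.sqrt((v**2).sum(0)+1).mean())
    return np.mean(tot)
def circ(c,r,ax=(0,0,1),N=80):
    Q,_=R.align_vectors([ax],[[0,0,1]]); a=np.linspace(0,2*np.pi,N); return np.array(c)+Q.apply(np.stack([r*np.cos(a),r*np.sin(a),0*a],1))
def line(a,b,N=40): return np.array(a)+np.linspace(0,1,N)[:,None]*(np.array(b)-np.array(a))
def sil(n,p,ax,r,t0,t1):
    v=P[n]["xyz"]-p; s=np.cross(ax,v); s/=np.linalg.norm(s)
    d=np.linalg.norm(v-ax*(v@ax)); e=np.cross(s,ax); e*=1 if e@v>0 else -1
    c=r/d; o=[k*s*r*np.sqrt(1-c*c)+e*r*c for k in(1,-1)]
    return [line(p+ax*t0+q,p+ax*t1+q) for q in o]
def paxis(yaw): return np.array([-.5*np.cos(yaw),-.5*np.sin(yaw),np.sqrt(.75)])
def mould(n,q):
    x,y,a,h=q; cs=[np.array([x,y,h])+R.from_euler('z',a).apply([i*.058,j*.058,0]) for i,j in((1,1),(-1,1),(-1,-1),(1,-1))]
    return [line(cs[i],cs[(i+1)%4]) for i in range(4)]
def ros(n,q): return [circ([q[0],q[1],q[2]],.020),circ([q[0],q[1],q[2]],.013)]
def post(n,q):
    p=np.array([q[0],q[1],q[3]]); ax=paxis(q[2]); return sil(n,p,ax,.011,-.038,.012)+sil(n,p,ax,.011,-.095,-.055)
def collar(n,q):
    p=np.array([q[0],q[1],q[3]]); ax=paxis(q[2]); return [circ(p-ax*.0415,.019,ax)]
def clip(n,q):
    x,y,a,z0=q; T=lambda s:np.array([x,y,z0])+R.from_euler('z',a).apply(s)
    b=lambda z:[T(line(u,v,20)) for u,v in(([-.012,-.006,z],[.012,-.006,z]),([.012,-.006,z],[.012,.018,z]),([.012,.018,z],[-.012,.018,z]),([-.012,.018,z],[-.012,-.006,z]))]
    return b(.014)+[T(line([.03,.0025*s,.003],[.112,.0025*s,.003])) for s in(-1,1)]
def fit(G,f,q0,views,free,st):
    def c(d):
        q=np.array(q0,float); q[free]+=d*st; return -sum(score(G,n,f(n,q)) for n in views)
    best=None
    for k in range(4):
        rng=np.random.default_rng(k); r=minimize(c,rng.normal(size=len(free))*(k>0),method="Nelder-Mead",options=dict(xatol=1e-2,fatol=1e-4,initial_simplex=None))
        if best is None or r.fun<best.fun: best=r
    q=np.array(q0,float); q[free]+=best.x*np.array(st); return q,-best.fun
E
python3 - <<'E'
from fit import *
I=np.load("i0.npz"); G={n:grads(I[n]) for n in P}
np.set_printoptions(precision=4,suppress=True)
k=52/264; cs=lambda c,w,m:(c[0]-w+m[0]*2*w/264,c[1]-w+m[1]*2*w/264)
m0=tri(cs((151,224),26,(392,108-0+10-10)) if 0 else cs((151,224),26,(390-264,370-264)),cs((342,216),26,(400-264,130))); print("hub tri",m0)
cl=onz("top",cs((168,217),20,(660-528,211)),.014); tip=onz("top",cs((168,217),20,(652-528,8)),.003); print(cl,tip)
pt=onz("top",cs((267,190),26,(142,192)),.13); pf=onz("top",cs((267,190),26,(120,95)),.012);print(pt,pf)
hub=m0[0]
for v in(["top"],["scene"],["top","scene"]):
    fr=[0,1,2] if len(v)==1 else [0,1,2,3]
    print(v); 
    print(" mould",*fit(G,mould,[hub[0],hub[1],np.radians(28),.025],v,fr,np.array([.004,.004,.05,.004])[fr]))
    print(" ros",*fit(G,ros,[hub[0],hub[1],.0455],v,[0,1] if len(v)==1 else [0,1,2],np.array([.003]*(2 if len(v)==1 else 3))))
    yaw=np.arctan2(*(pf-pt)[1::-1]); ax=paxis(yaw); h=pt-ax*.018
    print(" post",*fit(G,lambda n,q:post(n,q)+collar(n,q),[h[0],h[1],yaw,.115],v,fr,np.array([.004,.004,.06,.004])[fr]))
    a=np.arctan2(*(tip-cl)[1::-1]); o=cl-R.from_euler('z',a).apply([0,.006,.014])
    print(" clip",*fit(G,clip,[o[0],o[1],a,0],v,fr,np.array([.004,.004,.04,.004])[fr]))
E
```

```text
hub tri (array([ 0.507 , -0.3259,  0.0391]), array([0.0006]))
[0.4584 0.3061 0.014 ] [0.5711 0.3138 0.003 ]
[ 0.5528 -0.0579  0.13  ] [ 0.6275 -0.046   0.012 ]
['top']
 mould [ 0.5053 -0.3239  0.4621  0.025 ] 26.919163644230462
 ros [ 0.5059 -0.324   0.0455] 29.943054967676446
 post [ 0.5633 -0.0553  0.1818  0.115 ] 16.385738733715687
 clip [0.4592 0.2996 0.0793 0.    ] 23.07864454981014
['scene']
 mould [ 0.5076 -0.3268  0.4634  0.025 ] 32.05914893167989
 ros [ 0.5074 -0.3254  0.0455] 37.35551791799088
 post [ 0.5706 -0.0589  0.1627  0.115 ] 16.603919150326625
 clip [0.4648 0.2963 0.0411 0.    ] 28.51062089266881
['top', 'scene']
 mould [ 0.5054 -0.326   0.4613  0.0219] 58.108341758621926
 ros [ 0.5067 -0.3249  0.0447] 66.5632860880082
 post [ 0.5631 -0.056   0.1794  0.1045] 32.837926014214105
 clip [ 0.4593  0.301   0.0845 -0.0067] 50.931487125160814
```

```bash
cat > ov.py <<'E'
from fit import *
def overlay(I,items,s=396):
    out=[]
    for n,c,w,segs in items:
        m=crop(I[n],c,w,s)
        for g in segs:
            uv=(proj(n,g)-np.array(c)+w)*s/(2*w); cv2.polylines(m,[np.round(uv*16).astype(int)],False,(255,255,0),1,cv2.LINE_AA,4)
        out.append(m)
    return np.hstack(out)
def plate(n,q):
    x,y,a,h=q; cs=[np.array([x,y,h])+R.from_euler('z',a).apply([i*.080,j*.060,0]) for i,j in((1,1),(-1,1),(-1,-1),(1,-1))]
    return [line(cs[i],cs[(i+1)%4]) for i in range(4)]
E
python3 - <<'E'
from ov import *
I=np.load("i0.npz"); G={n:grads(I[n]) for n in P}
np.set_printoptions(precision=4,suppress=True)
q0=[.566,-.057,.17,.115]; st=np.array([.004,.004,.06])
for v in(["top"],["scene"],["top","scene"]):
    print(v," sil",*fit(G,post,q0,v,[0,1,2],st)," col",*fit(G,collar,q0,v,[0,1],st[:2]))
    print("  plate",*fit(G,plate,[.60,-.05,.12,.012],v,[0,1,2],st))
q,_=fit(G,lambda n,q:post(n,q)+collar(n,q),q0,["top","scene"],[0,1,2],st); print(q)
pl=fit(G,plate,[.60,-.05,.12,.012],["top","scene"],[0,1,2],st)[0]
m=overlay(I,[("top",(267,190),26,post("top",q)+collar("top",q)+plate("top",pl)),("scene",(243,204),30,post("scene",q)+collar("scene",q)+plate("scene",pl))])
cq=fit(G,clip,[.4592,.2996,.07,0],["top","scene"],[0,1,2],st)[0]; print(cq)
m2=overlay(I,[("top",(168,217),20,clip("top",cq)),("scene",(330,164),20,clip("scene",cq))])
cv2.imwrite("pics/m2.png",cv2.resize(np.vstack([m,m2]),(594,594),interpolation=cv2.INTER_AREA)[:,:,::-1])
E
```

```text
['top']  sil [ 0.5727 -0.0456  0.1788  0.115 ] 16.81829682056143  col [ 0.5623 -0.0558  0.17    0.115 ] 21.0988606055539
  plate [ 0.5989 -0.0494  0.1631  0.012 ] 17.569032801386275
['scene']  sil [ 0.5673 -0.0591  0.1877  0.115 ] 16.430121811533013  col [ 0.5716 -0.0594  0.17    0.115 ] 18.300792052426075
  plate [ 0.6071 -0.0533  0.1564  0.012 ] 22.262128005084616
['top', 'scene']  sil [ 0.5576 -0.0576  0.2049  0.115 ] 30.555878759587703  col [ 0.5626 -0.0565  0.17    0.115 ] 34.7129624112261
  plate [ 0.6051 -0.0509  0.1649  0.012 ] 31.72229837407388
[ 0.5619 -0.0574  0.1909  0.115 ]
[0.4609 0.2983 0.0253 0.    ]
```

View pics/m2.png

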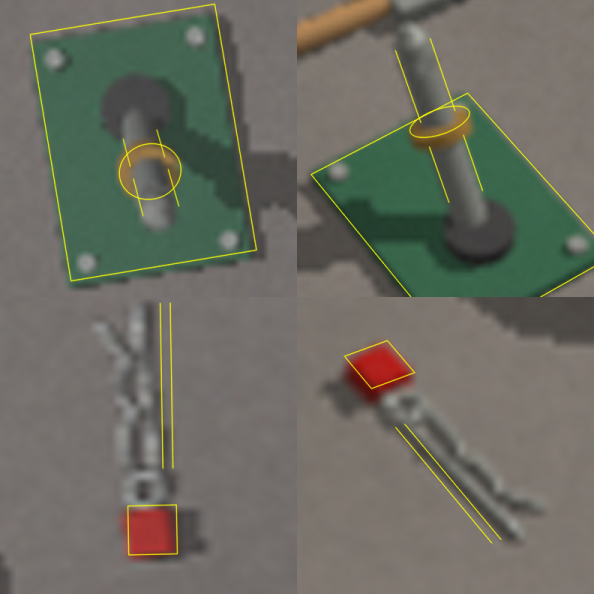

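```bash
cat >> h.py <<'E'
def tgt(zaxis,xhint):
    z=np.array(zaxis,float); z/=np.linalg.norm(z); x=np.array(xhint,float); x-=z*(x@z); x/=np.linalg.norm(x)
    return R.from_matrix(np.stack([x,np.cross(z,x),z],1))
def delta(p,Rt=None):
    s=manip.state(); Rc=rot(s["tool_rot"]); d=Rc.inv().apply(np.array(p)-s["tool_pos"]); np.set_printoptions(precision=4,suppress=True)
    print("t",s["time"],"tcp",s["tool_pos"],"F",s["contact_force"],"w",s["gripper_width"],"g",s["grasp_force"],"j",s["joint_pos"])
    print("dtool",d,"rv",None if Rt is None else (Rc.inv()*Rt).as_rotvec())
E
python3 shift.py '[{"finger_gap": 1,"dx": 0.05,"dy": -0.022},{"finger_gap": 1,"dx": 0.05,"dy": -0.022},{"finger_gap": 1,"dx": 0.05,"dy": -0.022},{"finger_gap": 1,"dx": 0.05,"dy": -0.022},{"finger_gap": 1,"dx": 0.05,"dy": -0.022}]'
python3 shift.py '[{"finger_gap": 1,"dx": 0.05,"dy": -0.022},{"finger_gap": 1,"dx": 0.05,"dy": -0.022},{"finger_gap": 1,"dx": 0.05,"dy": -0.022},{"finger_gap": 1,"dz": 0.055,"rz": 0.09},{"finger_gap": 1,"dz": 0.055}]'
python3 - <<'E'
from h import *
delta([.5067,-.3249,.025],tgt([0,0,-1],[np.cos(.17),np.sin(.17),0]))
E
```

```text
time: 1.12
tool_pos: [0.376, -0.4315, 0.2315]
tool_rot: [0.0, 0.991, 0.13, 0.0]
contact_force: [0.8, -0.7, 0.7]
gripper_width: 0.998
grasp_force: 0.0
time: 1.75
tool_pos: [0.504, -0.3299, 0.1212]
tool_rot: [0.001, 0.996, 0.087, 0.001]
contact_force: [0.6, -0.0, 0.2]
gripper_width: 1.001
grasp_force: 0.0
t 1.75 tcp [ 0.504  -0.3299  0.1212] F [ 0.6159 -0.0229  0.1668] w 1.000590459043774 g 0.0 j [-0.7031  0.0889  1.7645 -0.0001  1.2851  0.6945]
dtool [ 0.0034 -0.0047  0.0962] rv [ 0.0025 -0.0019  0.0032]
```

Run:
```python
from fit import *
I=np.load("i0.npz"); G={n:grads(I[n]) for n in P}
np.set_printoptions(precision=4,suppress=True)
for v in(["top"],["scene"],["top","scene"]):
    r=[fit(G,clip,[.4595,.2990,a,0],v,[0,1,2],np.array([.002,.002,.02])) for a in(.08,.12)]
    print(v,r)
```

```text
['top'] [(array([0.4591, 0.2996, 0.08  , 0.    ]), np.float64(23.068533058226024)), (array([0.4594, 0.3009, 0.1379, 0.    ]), np.float64(23.100426494942607))]
['scene'] [(array([0.4648, 0.2964, 0.0404, 0.    ]), np.float64(28.512629401577055)), (array([0.4651, 0.2963, 0.0965, 0.    ]), np.float64(28.01742066214021))]
['top', 'scene'] [(array([0.4613, 0.2978, 0.0844, 0.    ]), np.float64(45.40892023235394)), (array([0.4616, 0.2987, 0.1203, 0.    ]), np.float64(43.954112354960635))]
```

```bash
python3 shift.py '[{"finger_gap": 1,"dx": 0.0035,"dy": -0.005,"dz": 0.04},{"finger_gap": 1,"dz": 0.036},{"finger_gap": 1,"dz": 0.02},{"finger_gap": 1}]'
python3 shift.py '[{"finger_gap": 0},{"finger_gap": 0},{"finger_gap": 0},{"finger_gap": 0},{"finger_gap": 0}]'
python3 - <<'E'
from h import *
delta([.5067,-.3249,.025],tgt([0,0,-1],[np.cos(.17),np.sin(.17),0]))
E
```

```text
time: 2.25
tool_pos: [0.5043, -0.324, 0.0239]
tool_rot: [-0.001, 0.996, 0.086, -0.001]
contact_force: [-0.1, 0.3, -0.0]
gripper_width: 0.999
grasp_force: 0.0
time: 2.88
tool_pos: [0.5064, -0.3257, 0.0274]
tool_rot: [0.001, 0.996, 0.086, 0.001]
contact_force: [-0.4, 0.5, 5.8]
gripper_width: 0.439
grasp_force: 60.9
t 2.875 tcp [ 0.5064 -0.3257  0.0274] F [-0.409   0.5     5.7952] w 0.43920823656370617 g 60.87052423506975 j [-0.6951  0.2053  1.8097  0.0001  1.1231  0.7039]
dtool [ 0.0004 -0.0007  0.0024] rv [ 0.0026 -0.0023  0.0018]
```

```bash
python3 shift.py '[{"finger_gap": 0,"dz": -0.02},{"finger_gap": 0,"dz": -0.05},{"finger_gap": 0,"dz": -0.06},{"finger_gap": 0,"dz": -0.06}]'
python3 shift.py '[{"finger_gap": 0,"ry": 0.175},{"finger_gap": 0,"ry": 0.175},{"finger_gap": 0,"ry": 0.1736}]'
python3 - <<'E'
from fit import *
n=paxis(.17); H=np.array([.565,-.057,.115])
delta(H+.075*n,tgt(-n,[np.cos(.17),np.sin(.17),0]))
E
```

```text
time: 3.38
tool_pos: [0.5045, -0.324, 0.2175]
tool_rot: [-0.0, 0.996, 0.086, -0.0]
contact_force: [0.7, -1.1, -1.4]
gripper_width: 0.442
grasp_force: 61.1
time: 3.75
tool_pos: [0.505, -0.3243, 0.217]
tool_rot: [-0.022, 0.962, 0.084, 0.261]
contact_force: [0.4, 0.3, -2.0]
gripper_width: 0.441
grasp_force: 61.1
t 3.75 tcp [ 0.505  -0.3243  0.217 ] F [ 0.3759  0.3367 -1.9678] w 0.4409468090768917 g 61.08501434326172 j [-0.9079 -0.2015  1.9423  0.5019  1.1791  0.3469]
dtool [ 0.0398 -0.2532  0.0657] rv [ 0.0003 -0.0057  0.0034]
```

```bash
python3 shift.py '[{"finger_gap": 0,"dx": 0.008,"dy": -0.05},{"finger_gap": 0,"dx": 0.008,"dy": -0.05},{"finger_gap": 0,"dx": 0.008,"dy": -0.05,"dz": 0.01},{"finger_gap": 0,"dx": 0.008,"dy": -0.05,"dz": 0.015},{"finger_gap": 0,"dx": 0.008,"dy": -0.053,"dz": 0.015}]'
python3 shift.py '[{"finger_gap": 0},{"finger_gap": 0}]'
python3 - <<'E'
from ov import *
n=paxis(.17); H=np.array([.565,-.057,.115])
delta(H+.075*n,tgt(-n,[np.cos(.17),np.sin(.17),0]))
I={v:avg(v) for v in P}; np.savez("i1.npz",**I)
s=manip.state(); Rc=rot(s["tool_rot"]); p=s["tool_pos"]; a=-Rc.apply([0,0,1]); c=p+.02*a
segs=[circ(c,.02,a),circ(c,.013,a),circ(c-.0355*a,.04,a),circ(c-.0235*a,.04,a)]
ps={v:post(v,[*H[:2],.17,.115])+collar(v,[*H[:2],.17,.115]) for v in P}
m=overlay(I,[("top",proj("top",c)[0]+[0,-8],32,segs+ps["top"]),("scene",proj("scene",c)[0]+[0,10],38,segs+ps["scene"])])
cv2.imwrite("pics/m3.png",m[:,:,::-1])
E
```

```text
time: 4.38
tool_pos: [0.515, -0.0644, 0.2009]
tool_rot: [-0.022, 0.962, 0.083, 0.258]
contact_force: [0.6, -0.3, -1.7]
gripper_width: 0.438
grasp_force: 61.2
time: 4.62
tool_pos: [0.5155, -0.0659, 0.2011]
tool_rot: [-0.022, 0.962, 0.083, 0.258]
contact_force: [0.1, -0.2, -1.6]
gripper_width: 0.439
grasp_force: 61.2
t 4.625 tcp [ 0.5155 -0.0659  0.2011] F [ 0.0875 -0.2443 -1.6129] w 0.4392044878655301 g 61.22193172574043 j [-0.4255 -0.5259  2.2093  0.3325  1.0379  0.8636]
dtool [ 0.0005 -0.0004  0.0247] rv [-0.0009  0.0001  0.0027]
```

View pics/m3.png

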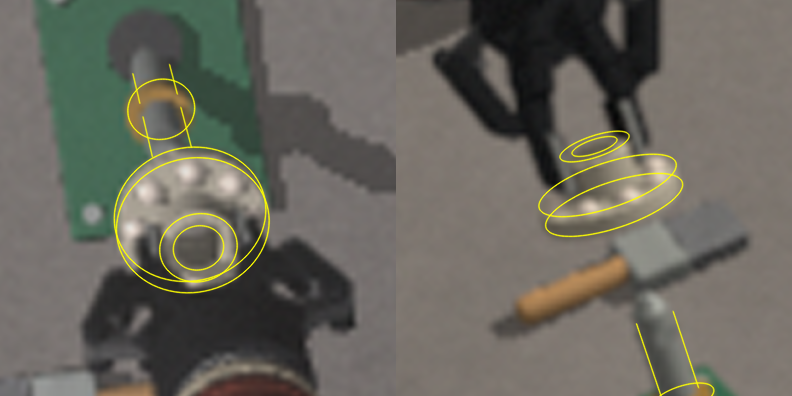

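```bash
cat > fit2.py <<'E'
from ov import *
OFF={"top":np.zeros(2),"scene":np.zeros(2)}
def scuv(G,n,uv,nrm=None):
    t=np.gradient(uv,axis=0); t/=np.linalg.norm(t,axis=1,keepdims=True)+1e-9; nr=np.stack([-t[:,1],t[:,0]],1)
    m=[a[None].astype(np.float32) for a in uv.T]
    g=[np.stack([cv2.remap(np.ascontiguousarray(G[n][:,:,c,k]).astype(np.float32),*m,cv2.INTER_CUBIC)[0] for c in range(3)]) for k in range(2)]
    v=g[0]*nr[:,0]+g[1]*nr[:,1]; return np.sqrt((v**2).sum(0)+1).mean()
def hull(uv,N=150):
    h=cv2.convexHull(uv.astype(np.float32))[:,0].astype(float); h=np.vstack([h,h[:1]]); L=np.r_[0,np.cumsum(np.linalg.norm(np.diff(h,axis=0),axis=1))]
    s=np.linspace(0,L[-1],N); return np.stack([np.interp(s,L,h[:,0]),np.interp(s,L,h[:,1])],1)
def post2(n,q):
    p=np.array([q[0],q[1],q[3]]); ax=paxis(q[2])
    h=hull(proj(n,np.vstack([circ(p+ax*t,r,ax) for t,r in((.024,.005),(.014,.011),(-.036,.011))])))
    a,b=proj(n,np.array([p-ax*.033,p])); k=((h-a)@(b-a))>0
    i=np.where(~k)[0]; h=np.roll(h[:-1],-(i[-1]+1) if (len(i) and i[-1]<len(h)-1) else 0,0); k=((h-a)@(b-a))>0
    return [h[k],proj(n,circ(p-ax*.0415,.019,ax))]
def ros2(n,c,a): return [hull(proj(n,np.vstack([circ(c-.0355*a,.04,a),circ(c-.0235*a,.04,a)]))),proj(n,circ(c,.02,a)),proj(n,circ(c,.013,a))]
def mx(f,st,k=6):
    b=None
    for i in range(k):
        r=minimize(lambda d:-f(d*st),np.random.default_rng(i).normal(size=len(st))*(i>0),method="Nelder-Mead",options=dict(xatol=1e-2,fatol=1e-4))
        if b is None or r.fun<b.fun: b=r
    return b.x*st,-b.fun
E
python3 - <<'E'
from fit2 import *
np.set_printoptions(precision=4,suppress=True)
I0=np.load("i0.npz");I1=np.load("i1.npz");G0={n:grads(I0[n]) for n in P};G1={n:grads(I1[n]) for n in P}
s=manip.state(); Rc=rot(s["tool_rot"]); p=s["tool_pos"]; a=-Rc.apply([0,0,1]); c=p+.02*a
for n in P:
    u=ros2(n,c,a); o,v=mx(lambda d:np.mean([scuv(G1,n,x+d) for x in u]),np.array([1.,1.])); OFF[n]=o
    o2,_=mx(lambda d:scuv(G1,n,u[0]+d),np.array([1.,1.])); base=np.mean([scuv(G1,n,x) for x in u])
    print(n,"ros px offset",o,v,base,"flange only",o2)
st=np.array([.003,.003,.05]); q0=np.array([.565,-.057,.17,.115])
for off in(0,1):
  for vs in(["top"],["scene"],["top","scene"]):
    f=lambda d:sum(np.mean([scuv(G0,n,x+off*OFF[n]) for x in post2(n,q0+[*d,0])]) for n in vs)
    print(off,vs,*[ (q0[:3]+r if np.ndim(r) else r) for r in mx(f,st)])
  f=lambda d:sum(np.mean([scuv(G0,n,x+off*OFF[n]) for x in post2(n,q0+d)]) for n in P)
  r=mx(f,np.array([.003,.003,.05,.003])); print(off,"4dof",q0+r[0],r[1])
E
```

```text
scene ros px offset [-0.6044  0.6977] 16.603721966829884 15.308328100407715 flange only [-1.5334 -2.3403]
top ros px offset [-0.2341  0.1112] 27.961898294121898 27.652485358909573 flange only [-0.1365  0.2643]
0 ['top'] [ 0.5624 -0.0549  0.1257] 18.97564367598161
0 ['scene'] [ 0.572  -0.0608  0.1985] 16.389337489372153
0 ['top', 'scene'] [ 0.5621 -0.0566  0.1545] 34.12105970836386
0 4dof [ 0.563  -0.0563  0.1834  0.1026] 35.1847711337614
1 ['top'] [ 0.5628 -0.056   0.1499] 18.953433705023457
1 ['scene'] [ 0.5704 -0.058   0.1979] 16.39557123926731
1 ['top', 'scene'] [ 0.5627 -0.0552  0.1176] 35.09500201747276
1 4dof [ 0.5629 -0.0557  0.1396  0.1171] 35.30590363021696
```

Run:
```python
from fit import *
n=paxis(.155); H=np.array([.563,-.0557,.115]); Rt=tgt(-n,[np.cos(.155),np.sin(.155),0])
delta(H+.05*n,Rt); delta(H-.026*n,Rt)
```

```text
t 5.025 tcp [ 0.5158 -0.0668  0.2007] F [ 0.4611 -0.3971 -1.5031] w 0.43922943647314006 g 61.22372802346945 j [-0.4271 -0.5244  2.2089  0.3329  1.0369  0.8641]
dtool [-0.0009 -0.0034  0.0485] rv [-0.0077  0.0001  0.0132]
t 5.025 tcp [ 0.5158 -0.0668  0.2007] F [ 0.4611 -0.3971 -1.5031] w 0.43922943647314006 g 61.22372802346945 j [-0.4271 -0.5244  2.2089  0.3329  1.0369  0.8641]
dtool [-0.0009 -0.0028  0.1245] rv [-0.0077  0.0001  0.0132]
```

```bash
python3 shift.py '[{"finger_gap": 0,"dx": -0.001,"dy": -0.003,"dz": 0.02,"rx": -0.008,"rz": 0.013},{"finger_gap": 0,"dz": 0.028},{"finger_gap": 0,"dz": 0.015},{"finger_gap": 0,"dz": 0.012},{"finger_gap": 0}]'
python3 - <<'E'
from ov import *
n=paxis(.155); H=np.array([.563,-.0557,.115]); Rt=tgt(-n,[np.cos(.155),np.sin(.155),0])
delta(H-.026*n,Rt)
I={v:avg(v,3) for v in P}; np.savez("i2.npz",**I)
m=np.hstack([crop(I["top"],proj("top",H)[0]+[0,5],22,396),crop(I["scene"],proj("scene",H)[0]+[0,-5],26,396)]); cv2.imwrite("pics/m4.png",m[:,:,::-1])
E
```

```text
time: 5.65
tool_pos: [0.5511, -0.0572, 0.1342]
tool_rot: [-0.02, 0.963, 0.075, 0.257]
contact_force: [0.0, -0.2, -1.5]
gripper_width: 0.441
grasp_force: 61.2
t 5.65 tcp [ 0.5511 -0.0572  0.1342] F [ 0.0183 -0.22   -1.4534] w 0.4414033874516569 g 61.236905604600906 j [-0.366  -0.3452  2.2     0.3371  0.8535  0.8816]
dtool [0.0009 0.0005 0.0486] rv [-0.0013  0.0017  0.001 ]
```

View pics/m4.png

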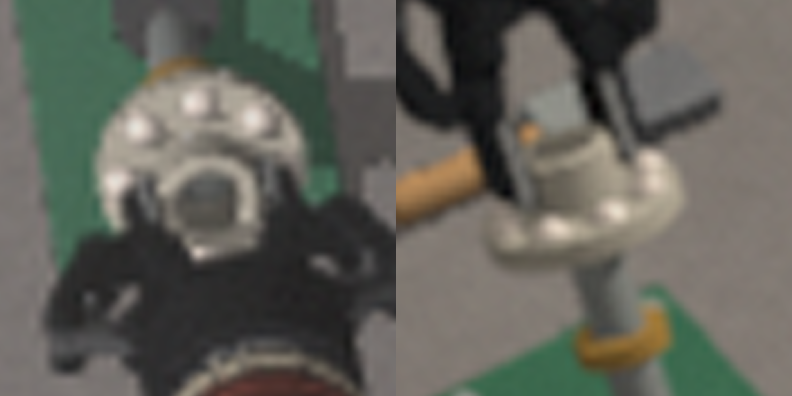

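```bash
python3 shift.py '[{"finger_gap": 0,"dz": 0.012},{"finger_gap": 0,"dz": 0.01},{"finger_gap": 0,"dz": 0.01},{"finger_gap": 0}]'
python3 - <<'E'
from ov import *
n=paxis(.155); H=np.array([.563,-.0557,.115]); Rt=tgt(-n,[np.cos(.155),np.sin(.155),0])
delta(H-.026*n,Rt); print(manip.state()["ft_torque"])
E
```

```text
time: 6.45
tool_pos: [0.567, -0.0545, 0.1064]
tool_rot: [-0.021, 0.963, 0.075, 0.257]
contact_force: [-1.0, -1.4, -4.6]
gripper_width: 0.44
grasp_force: 61.2
t 6.45 tcp [ 0.567  -0.0545  0.1064] F [-0.9629 -1.4265 -4.5934] w 0.44027259057256124 g 61.19956187903881 j [-0.347  -0.2584  2.184   0.35    0.7805  0.8719]
dtool [0.0007 0.0006 0.0164] rv [-0.0013  0.0013  0.001 ]
[-0.2244  0.8185 -0.0726]
```

```bash
python3 shift.py '[{"finger_gap": 0,"dz": 0.008},{"finger_gap": 0,"dz": 0.005},{"finger_gap": 0}]'; python3 shift.py '[{"finger_gap": 0,"dz": 0.004},{"finger_gap": 0}]'
python3 - <<'E'
from ov import *
n=paxis(.155); H=np.array([.563,-.0557,.115]); Rt=tgt(-n,[np.cos(.155),np.sin(.155),0])
delta(H-.026*n,Rt); print(manip.state()["ft_torque"])
E
```

```text
time: 6.82
tool_pos: [0.5737, -0.0536, 0.0961]
tool_rot: [-0.02, 0.963, 0.076, 0.258]
contact_force: [-1.3, -0.6, -3.7]
gripper_width: 0.437
grasp_force: 61.2
time: 7.08
tool_pos: [0.5746, -0.0535, 0.0947]
tool_rot: [-0.02, 0.963, 0.077, 0.256]
contact_force: [-32.9, -2.8, 23.3]
gripper_width: 0.442
grasp_force: 65.0
t 7.075 tcp [ 0.5746 -0.0535  0.0947] F [-32.8803  -2.7904  23.2922] w 0.44203711649676647 g 65.03132320940495 j [-0.3388 -0.2174  2.1719  0.3545  0.753   0.8658]
dtool [-0.0001  0.0004  0.0025] rv [-0.0022  0.0037  0.004 ]
[-0.1221  3.0634  0.1976]
```

```bash
python3 shift.py '[{"finger_gap": 0,"dz": -0.0025},{"finger_gap": 0}]'; python3 shift.py '[{"finger_gap": 0.6},{"finger_gap": 0.8},{"finger_gap": 1},{"finger_gap": 1}]'; python3 shift.py '[{"finger_gap": 1,"dz": -0.02},{"finger_gap": 1,"dz": -0.05},{"finger_gap": 1,"dz": -0.06},{"finger_gap": 1}]'
python3 - <<'E'
from ov import *
H=np.array([.563,-.0557,.115]); delta(H)
I={v:avg(v,4) for v in P}; np.savez("i3.npz",**I)
m=np.hstack([crop(I["top"],proj("top",H)[0]+[0,-3],20,396),crop(I["scene"],proj("scene",H)[0]+[0,5],22,396)]); cv2.imwrite("pics/m5.png",m[:,:,::-1])
E
```

```text
time: 7.32
tool_pos: [0.5743, -0.0536, 0.0952]
tool_rot: [-0.02, 0.963, 0.076, 0.258]
contact_force: [-4.1, -0.4, -0.8]
gripper_width: 0.438
grasp_force: 61.4
time: 7.82
tool_pos: [0.5747, -0.0537, 0.0953]
tool_rot: [-0.02, 0.963, 0.076, 0.258]
contact_force: [-0.1, -0.4, 0.3]
gripper_width: 1.002
grasp_force: 0.0
time: 8.32
tool_pos: [0.512, -0.0651, 0.2152]
tool_rot: [-0.017, 0.961, 0.076, 0.264]
contact_force: [-0.6, 0.5, -0.3]
gripper_width: 1.003
grasp_force: 0.0
t 8.325 tcp [ 0.512  -0.0651  0.2152] F [-0.5677  0.497  -0.2578] w 1.0029680899548685 g 0.0 j [-0.4224 -0.5619  2.2111  0.32    1.051   0.8938]
dtool [-0.0065 -0.0022  0.1126] rv None
```

View pics/m5.png

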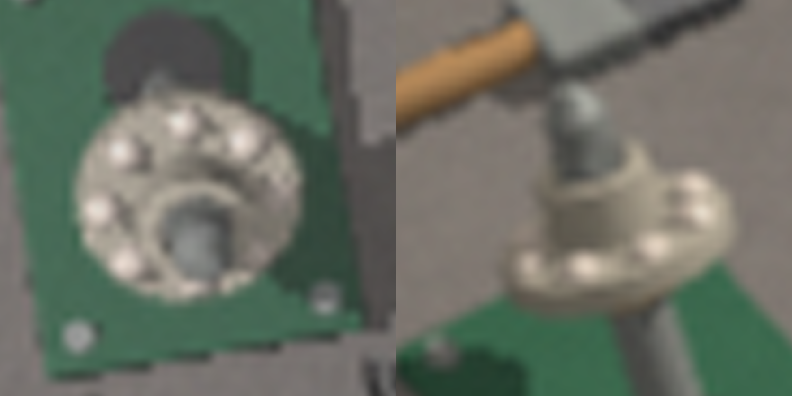

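Run:
```python
from h import *
I=np.load("i3.npz")["top"]
g=I[:,:,1]
print("     ",*range(158,181))
for r in range(196,236,1): print(r,*[f"{int(x):3d}" for x in g[r,158:181]], "R" if (I[r,158:181,0]-g[r,158:181]).max()>60 else "")
q=[.4592,.2996,.08]
for nm,X in dict(grip=[0,.006,.014],leg30=[.03,0,.003],leg60=[.06,0,.003],tip=[.1145,0,.003],coil=[.022,.014,.003],mouth=[.104,.019,.003],arch=[.074,.014,.003]).items():
    for a in(.04,.08,.13): print(nm,a,proj("top",np.array([*q[:2],0])+R.from_euler('z',a).apply(X)))
```

```text
158 159 160 161 162 163 164 165 166 167 168 169 170 171 172 173 174 175 176 177 178 179 180
196 118 117 114 115 117 117 116 116 118 116 115 117 116 115 118 118 116 117 118 120 119 117 116 
197 117 117 116 117 117 119 116 120 118 115 117 119 117 117 117 116 116 116 117 117 119 118 118 
198 115 116 116 116 117 118 116 115 124 110  85 104 118 116 115 116 116 120 117 119 120 118 116 
199 115 116 114 113 116 115 114 107 134 124  76 100 116 115 114 114 117 117 115 115 116 116 116 
200 115 114 116 107 107 116 116 116 144 127  74 101 115 115 114 117 117 117 113 114 113 113 117 
201 115 117 118 144 139  99 116 114 162 150  78 104 115 115 117 118 118 117 114 113 113 114 115 
202 117 119 120 127 135 113  97 114 147 133  78 102 114 115 117 117 118 118 117 115 117 117 117 
203 117 117 118 120 132 128  94 101 147 133  81 100 115 117 116 114 116 118 117 114 113 113 116 
204 117 117 117 118 119 139 128  86 119 119  86 100 113 115 115 116 116 117 116 113 114 116 116 
205 116 118 116 115 112 108 130 124  88 101  90 100 115 118 120 117 117 117 120 117 115 112 116 
206 116 117 115 112 111 113 139 128  9
[... 3024 characters left out ...]
 220.50958   ]]
leg30 0.08 [[169.77314921 220.52855832]]
leg30 0.13 [[169.36905499 220.57062114]]
leg60 0.04 [[169.84034579 212.33930409]]
leg60 0.08 [[169.19208077 212.3776051 ]]
leg60 0.13 [[168.38460347 212.46210099]]
tip 0.04 [[169.38876862 197.53003631]]
tip 0.08 [[168.15373866 197.60429795]]
tip 0.13 [[166.61552224 197.76678807]]
coil 0.04 [[166.3798203  222.83462721]]
coil 0.08 [[166.14994837 223.00095705]]
coil 0.13 [[165.87212321 223.22162413]]
mouth 0.04 [[164.34696259 200.58349032]]
mouth 0.08 [[163.23635043 200.85669122]]
mouth 0.13 [[161.86453832 201.26049627]]
arch 0.04 [[165.94041165 208.67889959]]
arch 0.08 [[165.14957165 208.87835823]]
arch 0.13 [[164.17300172 209.17208049]]
```

```bash
python3 shift.py '[{"finger_gap": 1,"dy": -0.05,"dz": -0.02,"ry": -0.175},{"finger_gap": 1,"dy": -0.05,"ry": -0.175},{"finger_gap": 1,"dy": -0.05,"ry": -0.1736},{"finger_gap": 0.6,"dy": -0.055},{"finger_gap": 0.6,"dy": -0.055}]'; python3 shift.py '[{"finger_gap": 0.6,"dx": -0.02,"dy": -0.05,"dz": 0.03,"rz": 0.03},{"finger_gap": 0.6,"dx": -0.02,"dy": -0.05,"dz": 0.03}]'
python3 - <<'E'
from ov import *
delta([.4595,.305,.006],tgt([0,0,-1],[np.cos(.125),np.sin(.125),0]))
E
```

```text
time: 9.35
tool_pos: [0.4596, 0.1936, 0.2233]
tool_rot: [0.0, 0.997, 0.078, -0.001]
contact_force: [0.2, -0.4, -0.6]
gripper_width: 0.615
grasp_force: 0.0
time: 9.6
tool_pos: [0.4052, 0.2867, 0.1634]
tool_rot: [0.0, 0.998, 0.063, -0.0]
contact_force: [0.1, 1.3, 0.3]
gripper_width: 0.601
grasp_force: 0.0
t 9.6 tcp [0.4052 0.2867 0.1634] F [0.0791 1.2594 0.257 ] w 0.6005325190368747 g 0.0 j [ 0.4658 -0.2099  1.9759 -0.0002  1.376   1.91  ]
dtool [ 0.0562 -0.0114  0.1574] rv [0.0003 0.0002 0.0017]
```

```bash
python3 shift.py '[{"finger_gap": 0.6,"dx": 0.03,"dy": -0.006,"dz": 0.05},{"finger_gap": 0.6,"dx": 0.026,"dy": -0.005,"dz": 0.05},{"finger_gap": 0.6,"dz": 0.025},{"finger_gap": 0.6}]'
python3 - <<'E'
from ov import *
delta([.4595,.305,.006],tgt([0,0,-1],[np.cos(.125),np.sin(.125),0]))
for _ in range(4): manip.grab_frame("top"); print(manip.state()["tool_pos"])
E
```

```text
time: 10.1
tool_pos: [0.4577, 0.3018, 0.0358]
tool_rot: [0.002, 0.998, 0.063, -0.004]
contact_force: [-0.8, 0.0, 0.6]
gripper_width: 0.597
grasp_force: 0.0
t 10.1 tcp [0.4577 0.3018 0.0358] F [-0.8319  0.0298  0.5842] w 0.5968723044884439 g 0.0 j [ 0.4473  0.083   1.9304 -0.0003  1.1363  1.8915]
dtool [ 0.0024 -0.003   0.0297] rv [0.0028 0.0076 0.0017]
[0.4592 0.3025 0.0381]
[0.4604 0.303  0.0398]
[0.461  0.3033 0.0409]
[0.4613 0.3034 0.0415]
```

```bash
python3 shift.py '[{"finger_gap": 0.6,"dx": -0.0015,"dy": -0.002,"dz": 0.02},{"finger_gap": 0.6,"dz": 0.015},{"finger_gap": 0.6},{"finger_gap": 0.6}]'; python3 shift.py '[{"finger_gap": 0.6},{"finger_gap": 0},{"finger_gap": 0},{"finger_gap": 0},{"finger_gap": 0}]'
python3 - <<'E'
from ov import *
delta([.4595,.305,.006],tgt([0,0,-1],[np.cos(.125),np.sin(.125),0]))
E
```

```text
time: 10.8
tool_pos: [0.4584, 0.3046, 0.0045]
tool_rot: [0.0, 0.998, 0.063, -0.0]
contact_force: [0.3, 0.2, 0.1]
gripper_width: 0.598
grasp_force: 0.0
time: 11.42
tool_pos: [0.4591, 0.3049, 0.0054]
tool_rot: [-0.0, 0.998, 0.063, 0.001]
contact_force: [-0.2, -0.4, 4.4]
gripper_width: 0.255
grasp_force: 59.3
t 11.425 tcp [0.4591 0.3049 0.0054] F [-0.1895 -0.4074  4.436 ] w 0.2551452440602829 g 59.31844353675842 j [ 0.4514  0.1316  1.938  -0.0004  1.0708  1.8959]
dtool [ 0.0004 -0.     -0.0006] rv [-0.0001 -0.0012  0.0015]
```

```bash
python3 shift.py '[{"finger_gap": 0,"dz": -0.02},{"finger_gap": 0,"dz": -0.05},{"finger_gap": 0,"dz": -0.05,"rz": -0.18},{"finger_gap": 0,"dz": -0.05,"rz": -0.18},{"finger_gap": 0,"dz": -0.04,"rz": -0.18}]'; python3 shift.py '[{"finger_gap": 0,"rz": -0.18},{"finger_gap": 0,"rz": -0.18},{"finger_gap": 0,"rz": -0.18},{"finger_gap": 0,"rz": -0.18},{"finger_gap": 0,"rz": -0.17}]';  python3 shift.py '[{"finger_gap": 0,"rz": -0.17},{"finger_gap": 0,"rx": -0.175},{"finger_gap": 0,"rx": -0.175},{"finger_gap": 0,"rx": -0.1736},{"finger_gap": 0}]'
python3 - <<'E'
from ov import *
c,s=np.cos(.155),np.sin(.155)
n=paxis(.155); H=np.array([.563,-.0557,.115]); u=np.array([-s,c,0]); Rt=tgt(-n,u); y=Rt.apply([0,1,0])
print(y); T=H-.135*u-.006*y+.0025*n
delta(T+.06*n,Rt)
E
```

```text
time: 12.05
tool_pos: [0.4585, 0.3047, 0.2181]
tool_rot: [0.0, 0.944, 0.33, 0.001]
contact_force: [0.7, -0.4, -0.2]
gripper_width: 0.257
grasp_force: 58.8
time: 12.68
tool_pos: [0.4581, 0.3045, 0.2153]
tool_rot: [0.0, 0.71, 0.704, -0.0]
contact_force: [-0.0, -0.6, 0.1]
gripper_width: 0.255
grasp_force: 58.8
time: 13.3
tool_pos: [0.4552, 0.3037, 0.2119]
tool_rot: [0.167, 0.627, 0.735, 0.194]
contact_force: [0.0, 0.3, -1.3]
gripper_width: 0.259
grasp_force: 59.0
[0.85564308 0.13369709 0.5       ]
t 13.3 tcp [0.4552 0.3037 0.2119] F [ 0.0373  0.2619 -1.2683] w 0.2591123815501949 g 59.019484519958496 j [ 0.5507 -0.4191  2.118  -0.2342  0.9715  0.4789]
dtool [-0.5067 -0.0115  0.0473] rv [-0.0053  0.0007  0.003 ]
```

```bash
python3 shift.py '[{"finger_gap": 0,"dx": -0.056,"dz": -0.01},{"finger_gap": 0,"dx": -0.056},{"finger_gap": 0,"dx": -0.056},{"finger_gap": 0,"dx": -0.056},{"finger_gap": 0,"dx": -0.056}]'; python3 shift.py '[{"finger_gap": 0,"dx": -0.056},{"finger_gap": 0,"dx": -0.056},{"finger_gap": 0,"dx": -0.056},{"finger_gap": 0,"dx": -0.056,"dy": -0.0115},{"finger_gap": 0,"dx": -0.002,"dz": 0.01,"rx": -0.005,"rz": 0.003}]';  python3 shift.py '[{"finger_gap": 0,"dz": 0.03},{"finger_gap": 0,"dz": 0.017},{"finger_gap": 0,"dz": 0.03},{"finger_gap": 0},{"finger_gap": 0}]'
python3 - <<'E'
from fit2 import *
c,s=np.cos(.155),np.sin(.155)
n=paxis(.155); H=np.array([.563,-.0557,.115]); u=np.array([-s,c,0]); Rt=tgt(-n,u); y=Rt.apply([0,1,0])
T=H-.135*u-.006*y+.0025*n
I={v:avg(v,4) for v in P}; np.savez("i4.npz",**I)
delta(T,Rt); st=manip.state(); Rc=rot(st["tool_rot"]); np.save("tcp4.npy",np.r_[st["tool_pos"],st["tool_rot"]])
L=lambda x,y=0,z=.003: st["tool_pos"]+Rc.apply([x,.006-y,.0025-(z-.003)])
g=[np.array([L(a,b,.014) for a,b in((-.012,-.006),(.012,-.006),(.012,.018),(-.012,.018),(-.012,-.006))])]
leg=[line(L(.012,.0025*k),L(.1145,.0025*k)) for k in(-1,1)]
ol=[]
for v,w in(("top",26),("scene",30)):
    ol.append((v,proj(v,(L(.07)+H)/2)[0],w,leg+g+post(v,[*H[:2],.155,.115])))
m=overlay(I,ol); cv2.imwrite("pics/m6.png",m[:,:,::-1])
E
```

```text
time: 13.92
tool_pos: [0.498, 0.0251, 0.2263]
tool_rot: [0.169, 0.627, 0.734, 0.197]
contact_force: [0.7, -0.4, -1.5]
gripper_width: 0.258
grasp_force: 59.0
time: 14.55
tool_pos: [0.528, -0.202, 0.2115]
tool_rot: [0.171, 0.63, 0.731, 0.199]
contact_force: [-0.7, 0.7, -1.6]
gripper_width: 0.257
grasp_force: 59.0
time: 15.18
tool_pos: [0.566, -0.1905, 0.1437]
tool_rot: [0.17, 0.628, 0.733, 0.199]
contact_force: [-1.0, -0.1, -0.1]
gripper_width: 0.258
grasp_force: 59.1
t 15.575 tcp [ 0.5655 -0.1909  0.1432] F [ 1.1352 -0.5723 -0.8729] w 0.26109673990151655 g 59.08667206764221 j [-0.6192 -0.1985  2.0691  0.4565  0.9271 -0.9855]
dtool [-0.001  -0.0044  0.0311] rv [ 0.0056  0.0005 -0.002 ]
```

View pics/m6.png

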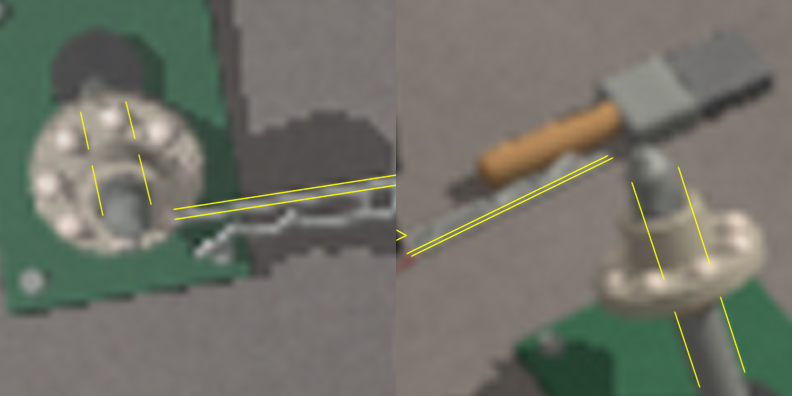

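```bash
cat > prof.py <<'E'
from fit2 import *
def prof(I,n,A,B,offs,N=60):
    a,b=proj(n,np.array([A,B])); t=(b-a)/np.linalg.norm(b-a); nr=np.array([-t[1],t[0]]); base=a+np.linspace(0,1,N)[:,None]*(b-a)
    im=I[n].astype(np.float32).mean(2)
    return np.array([cv2.remap(im,*[(base+o*nr)[None,:,k].astype(np.float32) for k in(0,1)],cv2.INTER_LINEAR).mean() for o in offs])
E
python3 - <<'E'
from prof import *
I=np.load("i4.npz"); d=np.load("tcp4.npy"); Rc=rot(d[3:]); L=lambda x: d[:3]+Rc.apply([x,.006,.0025])
o=np.arange(-5,5.1,.5)
for n in P:
    print(n,"normal dir sign; pixel size mm:",1000/np.linalg.norm(np.diff(proj(n,np.array([L(0),L(.1)])),axis=0))*.1)
    for x0,x1 in((.08,.10),(.10,.113),(.04,.06)): print(x0,prof(I,n,L(x0),L(x1),o).round().astype(int))
    t=o*1.0; print(" tip", prof(I,n,L(.118)-0,L(.1181),o)[:0], [int(prof(I,n,L(x),L(x+.0005),np.arange(-.5,1.6,.5)).max()) for x in np.arange(.100,.128,.002)])
E
```

```text
scene normal dir sign; pixel size mm: 3.003433757543359
0.08 [113 103  94  93 103 118 130 136 139 137 131 122 115 116 121 123 123 123
 123 124 125]
0.1 [120 110  99  89  82  83  91 106 123 131 130 122 115 117 122 124 124 123
 123 124 124]
0.04 [ 76  77  80  85  98 112 120 123 124 124 122 117 112 113 118 121 121 120
 121 121 121]
 tip [] [139, 137, 136, 134, 130, 127, 117, 114, 108, 101, 92, 87, 94, 104]
top normal dir sign; pixel size mm: 3.357717076115332
0.08 [ 91 101 109 117 112  91  82  92 112 126 111  81  67  66  67  68  69  69
  69  70  70]
0.1 [115 106  86  68  65  66  73  89 111 131 124 104 100 103 106 110 113 116
 119 122 126]
0.04 [ 91 108 128 121  94  81  84  93 111 129 123  97  82  80  81  80  80  80
  80  80  80]
 tip [] [147, 141, 136, 135, 132, 122, 124, 134, 133, 128, 120, 111, 101, 91]
```

```bash
cat > dl.py <<'E'
from fit2 import *
def where():
    c,s=np.cos(.155),np.sin(.155); n=paxis(.155); H=np.array([.563,-.0557,.115]); u=np.array([-s,c,0]); Rt=tgt(-n,u)
    st=manip.state(); Rc=rot(st["tool_rot"]); f=lambda v: Rt.inv().apply(v)*[1,1,-1]  # (u, postx, postz)
    p=f(st["tool_pos"]+Rc.apply([.074,.006,.0025])-H); F=f(st["contact_force"])
    print("t %.2f"%st["time"],"seat u,x,z mm",(p*1000).round(1),"tip u %.1f"%(p[0]*1000+40.5),"F u,x,z",F.round(1),"M",st["ft_torque"].round(2),"w %.3f"%st["gripper_width"],"rv",(Rc.inv()*Rt).as_rotvec().round(4))
where()
E
python3 shift.py '[{"finger_gap": 0,"dy": -0.0244,"rx": 0.0056,"rz": -0.002},{"finger_gap": 0,"dz": 0.026},{"finger_gap": 0,"dx": 0.03},{"finger_gap": 0},{"finger_gap": 0}]'; python3 dl.py;python3 shift.py '[{"finger_gap": 0}]'; python3 dl.py
```

```text
time: 16.2
tool_pos: [0.5532, -0.1627, 0.1084]
tool_rot: [0.169, 0.628, 0.734, 0.196]
contact_force: [-0.6, -0.8, -0.1]
gripper_width: 0.253
grasp_force: 59.1
t 16.20 seat u,x,z mm [-30.2 -20.    4.9] tip u 10.3 F u,x,z [-0.7 -0.7  0.3] M [-0.02  0.3  -0.03] w 0.253 rv [0.0003 0.0009 0.0004]
time: 16.32
tool_pos: [0.5533, -0.1631, 0.1086]
tool_rot: [0.169, 0.628, 0.734, 0.196]
contact_force: [0.9, -0.6, 0.3]
gripper_width: 0.259
grasp_force: 59.1
t 16.32 seat u,x,z mm [-30.6 -19.9   5. ] tip u 9.9 F u,x,z [-0.8  0.8 -0.1] M [-0.04  0.28 -0.01] w 0.259 rv [ 0.0003  0.0012 -0.0002]
```

```bash
python3 shift.py '[{"finger_gap": 0,"dy": 0.004},{"finger_gap": 0}]' >/dev/null; python3 dl.py; python3 shift.py '[{"finger_gap": 0,"dy": 0.001},{"finger_gap": 0}]'>/dev/null; python3 dl.py; python3 shift.py '[{"finger_gap": 0,"dy": 0.001},{"finger_gap": 0}]'>/dev/null; python3 dl.py; python3 shift.py '[{"finger_gap": 0,"dy": 0.001},{"finger_gap": 0}]'>/dev/null; python3 dl.py
```

```text
t 16.57 seat u,x,z mm [-30.3 -15.8   4.8] tip u 10.2 F u,x,z [-0.5 -0.7 -1.6] M [-0.08  0.29  0.02] w 0.256 rv [ 0.0002  0.0007 -0.    ]
t 16.82 seat u,x,z mm [-29.8 -15.5   4.5] tip u 10.7 F u,x,z [-0.5 -0.5 -0.6] M [-0.09  0.24  0.01] w 0.257 rv [-0.0006 -0.     -0.0001]
t 17.07 seat u,x,z mm [-29.8 -14.4   4.5] tip u 10.7 F u,x,z [-0.8 -0.5  0.3] M [-0.1   0.28 -0.04] w 0.258 rv [-0.0005 -0.     -0.0001]
t 17.32 seat u,x,z mm [-29.8 -13.4   4.6] tip u 10.7 F u,x,z [ 0.3 -0.7 -0.2] M [-0.08  0.27  0.04] w 0.261 rv [-0.0005  0.     -0.    ]
```

```bash
for i in 1; do python3 shift.py '[{"finger_gap": 0,"dy": 0.001},{"finger_gap": 0}]' >/dev/null; python3 dl.py; python3 shift.py '[{"finger_gap": 0,"dy": 0.001},{"finger_gap": 0}]'>/dev/null; python3 dl.py; python3 shift.py '[{"finger_gap": 0,"dy": 0.001},{"finger_gap": 0}]'>/dev/null; python3 dl.py; done
```

```text
t 17.57 seat u,x,z mm [-29.7 -12.5   4.5] tip u 10.8 F u,x,z [-0.7 -0.2 -0.4] M [-0.08  0.3  -0.  ] w 0.262 rv [-0.0007 -0.0001 -0.    ]
t 17.82 seat u,x,z mm [-29.7 -11.8   4.4] tip u 10.8 F u,x,z [ 0.6 -0.8 -0.3] M [-0.15  0.45  0.09] w 0.254 rv [-0.0012 -0.0002  0.0001]
t 18.07 seat u,x,z mm [-29.7 -11.2   4.3] tip u 10.8 F u,x,z [-0.5 -2.7 -0.4] M [-0.41  0.72  0.17] w 0.257 rv [-0.0019 -0.0002  0.0005]
```

```bash
python3 shift.py '[{"finger_gap": 0,"dy": -0.002},{"finger_gap": 0,"dx": -0.025},{"finger_gap": 0,"dy": 0.0139},{"finger_gap": 0,"dz": 0.004},{"finger_gap": 0}]' >/dev/null; python3 dl.py;  for i in 1; do python3 shift.py '[{"finger_gap": 0,"dz": 0.001},{"finger_gap": 0}]' >/dev/null; python3 dl.py; python3 shift.py '[{"finger_gap": 0,"dz": 0.001},{"finger_gap": 0}]'>/dev/null; python3 dl.py; python3 shift.py '[{"finger_gap": 0,"dz": 0.001},{"finger_gap": 0}]'>/dev/null; python3 dl.py; done
```

```text
t 18.70 seat u,x,z mm [-53.9   1.3   0.2] tip u -13.4 F u,x,z [ 0.2 -0.8 -1. ] M [-0.02  0.31 -0.01] w 0.258 rv [-0.0011 -0.0012  0.0003]
t 18.95 seat u,x,z mm [-54.3   1.1  -0.7] tip u -13.8 F u,x,z [-0.5 -0.3 -0.7] M [-0.04  0.29  0.01] w 0.253 rv [-0.0009 -0.0005 -0.0001]
t 19.20 seat u,x,z mm [-54.7   1.3  -1.5] tip u -14.2 F u,x,z [ 0.4 -0.2 -1.4] M [-0.09  0.29  0.01] w 0.256 rv [-0.0007 -0.0001 -0.0002]
t 19.45 seat u,x,z mm [-54.8   1.4  -2.5] tip u -14.3 F u,x,z [-0.5 -0.1 -0.3] M [0.   0.27 0.03] w 0.259 rv [-0.0006  0.     -0.0002]
```

```bash
python3 shift.py '[{"finger_gap": 0,"dz": 0.001},{"finger_gap": 0}]' >/dev/null; python3 dl.py; python3 shift.py '[{"finger_gap": 0,"dz": 0.001},{"finger_gap": 0}]'>/dev/null; python3 dl.py; python3 shift.py '[{"finger_gap": 0,"dz": 0.001},{"finger_gap": 0}]'>/dev/null; python3 dl.py
```

```text
t 19.70 seat u,x,z mm [-54.9   1.5  -3.4] tip u -14.4 F u,x,z [-0.5 -0.8  0.9] M [-0.01  0.25  0.04] w 0.255 rv [-0.0005  0.0001 -0.0001]
t 19.95 seat u,x,z mm [-54.9   1.5  -4.4] tip u -14.4 F u,x,z [-0.8 -0.5  2.2] M [-0.    0.36  0.11] w 0.256 rv [-0.0004  0.0002 -0.0001]
t 20.20 seat u,x,z mm [-55.    1.6  -5.4] tip u -14.5 F u,x,z [-1.9 -1.1  2. ] M [-0.05  0.39  0.1 ] w 0.256 rv [-0.0003  0.0003 -0.0001]
```

```bash
python3 shift.py '[{"finger_gap": 0,"dz": -0.001},{"finger_gap": 0}]' >/dev/null; python3 dl.py; python3 shift.py '[{"finger_gap": 0,"dz": -0.001},{"finger_gap": 0},{"finger_gap": 0}]'>/dev/null; python3 dl.py
python3 - <<'E'
from prof import *
I={v:avg(v,4) for v in P}; np.savez("i5.npz",**I); st=manip.state(); Rc=rot(st["tool_rot"]); L=lambda x: st["tool_pos"]+Rc.apply([x,.006,.0025])
o=np.arange(-3,3.1,.5)
for n in P:
    for x0,x1 in((.03,.06),(.06,.09),(.09,.108)): print(n,x0,prof(I,n,L(x0),L(x1),o).round().astype(int))
E
```

```text
t 20.45 seat u,x,z mm [-54.9   1.5  -4.4] tip u -14.4 F u,x,z [-1.4 -1.   1.2] M [-0.03  0.31  0.06] w 0.259 rv [-0.0004  0.0002 -0.0002]
t 20.82 seat u,x,z mm [-54.7   1.4  -3.5] tip u -14.2 F u,x,z [-0.4  0.   0. ] M [-0.01  0.3  -0.02] w 0.259 rv [-0.0006 -0.0002 -0.0003]
scene 0.03 [128 130 130 132 135 136 132 122 117 119 121 122 121]
scene 0.06 [132 135 137 138 136 133 127 118 115 119 123 123 122]
scene 0.09 [113 113 118 127 134 133 124 114 110 113 116 116 115]
top 0.03 [101  92  92 100 115 130 122  95  81  80  80  80  80]
top 0.06 [108  97  88  97 120 126 102  78  72  72  73  74  74]
top 0.09 [115 107 110 120 135 135 119 114 118 122 126 130 133]
```

```bash
python3 shift.py '[{"finger_gap": 0,"dz": -0.0019},{"finger_gap": 0},{"finger_gap": 0,"dx": 0.004},{"finger_gap": 0}]' >/dev/null; python3 dl.py; python3 shift.py '[{"finger_gap": 0,"dx": 0.003},{"finger_gap": 0}]'>/dev/null; python3 dl.py;python3 shift.py '[{"finger_gap": 0,"dx": 0.003},{"finger_gap": 0}]'>/dev/null; python3 dl.py
```

```text
t 21.73 seat u,x,z mm [-50.4   1.4  -1.5] tip u -9.9 F u,x,z [ 1.3 -0.1 -0.1] M [0.08 0.27 0.05] w 0.259 rv [-0.0006 -0.0007 -0.0002]
t 21.98 seat u,x,z mm [-47.2   1.4  -1.6] tip u -6.7 F u,x,z [ 0.1 -0.5  1.1] M [0.16 0.22 0.06] w 0.257 rv [-0.0007 -0.0011 -0.0002]
t 22.23 seat u,x,z mm [-44.4   1.4  -1.6] tip u -3.9 F u,x,z [0.  0.  0.6] M [0.21 0.21 0.08] w 0.259 rv [-0.0005 -0.0005 -0.0002]
```

```bash
python3 shift.py '[{"finger_gap": 0,"dx": 0.005},{"finger_gap": 0,"dx": 0.005},{"finger_gap": 0}]' >/dev/null; python3 dl.py; python3 shift.py '[{"finger_gap": 0,"dx": 0.005},{"finger_gap": 0}]'>/dev/null; python3 dl.py;python3 shift.py '[{"finger_gap": 0,"dx": 0.005},{"finger_gap": 0}]'>/dev/null; python3 dl.py
```

```text
t 22.60 seat u,x,z mm [-34.    1.3  -1.6] tip u 6.5 F u,x,z [ 1.7 -0.3  0.9] M [0.2  0.29 0.13] w 0.257 rv [-0.0007 -0.001   0.    ]
t 22.85 seat u,x,z mm [-29.3   1.4  -1.6] tip u 11.2 F u,x,z [0.3 0.7 0.9] M [0.25 0.28 0.11] w 0.258 rv [-0.0006 -0.0006 -0.    ]
t 23.10 seat u,x,z mm [-24.4   1.3  -1.6] tip u 16.1 F u,x,z [-0.3 -1.   1.8] M [-0.03  0.38  0.04] w 0.255 rv [-0.0008 -0.0003  0.0002]
```

```bash
python3 shift.py '[{"finger_gap": 0,"dx": 0.005},{"finger_gap": 0}]' >/dev/null; python3 dl.py; python3 shift.py '[{"finger_gap": 0,"dx": 0.004},{"finger_gap": 0}]'>/dev/null; python3 dl.py;python3 shift.py '[{"finger_gap": 0,"dx": 0.004},{"finger_gap": 0}]'>/dev/null; python3 dl.py;python3 shift.py '[{"finger_gap": 0,"dx": 0.004},{"finger_gap": 0}]'>/dev/null; python3 dl.py
```

```text
t 23.35 seat u,x,z mm [-19.1   0.9  -1.7] tip u 21.4 F u,x,z [ 0.1 -1.5  0.7] M [0.01 0.48 0.2 ] w 0.258 rv [-0.0015 -0.0012 -0.0001]
t 23.60 seat u,x,z mm [-15.2   1.1  -1.7] tip u 25.3 F u,x,z [-0.  -1.3  1.5] M [-0.01  0.54  0.22] w 0.260 rv [-0.0012 -0.001  -0.0001]
t 23.85 seat u,x,z mm [-11.2   1.3  -1.6] tip u 29.3 F u,x,z [-0.9 -1.7  2.6] M [-0.02  0.52  0.2 ] w 0.258 rv [-0.0008 -0.0009 -0.0001]
t 24.10 seat u,x,z mm [-7.2  1.4 -1.6] tip u 33.3 F u,x,z [ 0.6 -1.9  2.6] M [0.02 0.53 0.17] w 0.263 rv [-0.0007 -0.0009 -0.0002]
```

```bash
python3 shift.py '[{"finger_gap": 0,"dx": 0.004},{"finger_gap": 0}]' >/dev/null; python3 dl.py; python3 shift.py '[{"finger_gap": 0,"dx": 0.003},{"finger_gap": 0},{"finger_gap": 0}]'>/dev/null; python3 dl.py
python3 - <<'E'
from fit2 import *
I={v:avg(v,4) for v in P}; np.savez("i6.npz",**I); st=manip.state(); Rc=rot(st["tool_rot"])
L=lambda x,y=0: st["tool_pos"]+Rc.apply([x,.006-y,.0025]); H=np.array([.563,-.0557,.115])
tip=np.array([L(.1145,-.004),L(.1145,.004)])
m=overlay(I,[("top",proj("top",L(.06))[0],18,[tip]),("scene",proj("scene",L(.07))[0],20,[tip])]); cv2.imwrite("pics/m7.png",m[:,:,::-1])
E
```

```text
t 24.35 seat u,x,z mm [-3.2  1.5 -1.5] tip u 37.3 F u,x,z [ 0.1 -1.7  1.9] M [0.12 0.39 0.2 ] w 0.255 rv [-0.0004 -0.0009 -0.0004]
t 24.73 seat u,x,z mm [-0.9  1.5 -1.5] tip u 39.6 F u,x,z [-1.7 -1.1  2.2] M [-0.18  0.43  0.01] w 0.260 rv [-0.0004  0.0002 -0.0002]
```

View pics/m7.png

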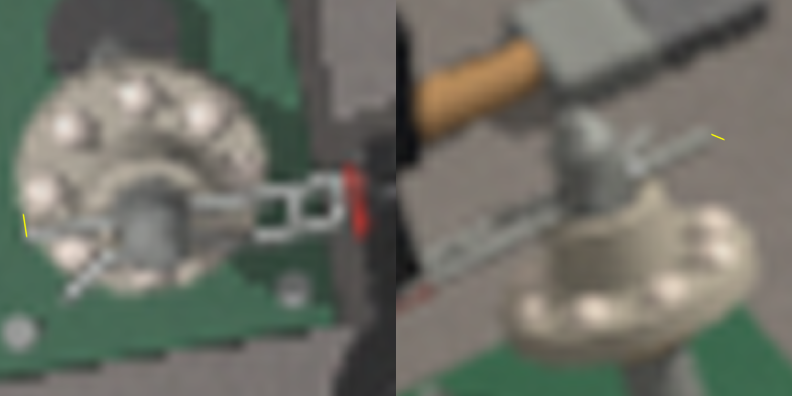

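```bash
python3 shift.py '[{"finger_gap": 0,"dx": 0.001},{"finger_gap": 0},{"finger_gap": 0}]' >/dev/null; python3 dl.py; python3 shift.py '[{"finger_gap": 0,"dx": 0.001},{"finger_gap": 0},{"finger_gap": 0}]'>/dev/null; python3 dl.py
python3 - <<'E'
from prof import *
I={v:avg(v,4) for v in P}; np.savez("i7.npz",**I); st=manip.state(); Rc=rot(st["tool_rot"]); L=lambda x: st["tool_pos"]+Rc.apply([x,.006,.0025])
im=I["top"].mean(2)
t=proj("top",L(.1145))[0]; h=proj("top",L(.074))[0]; print("tip",t,"seat",h)
r0=int(t[1]); 
for r in range(int(h[1])-7,int(h[1])+5): print(r,range(int(t[0])-5,int(t[0])+28) if r==int(h[1])-7 else "",*im[r,int(t[0])-5:int(t[0])+28].astype(int))
E
```

```text
t 25.50 seat u,x,z mm [-0.4  1.5 -1.5] tip u 40.1 F u,x,z [-4.1 -2.3  3.2] M [-0.64  0.52 -0.13] w 0.258 rv [-0.0004  0.0015  0.0003]
t 25.88 seat u,x,z mm [ 0.4  1.5 -1.5] tip u 40.9 F u,x,z [-5.  -2.8  2.2] M [-0.7   0.48 -0.21] w 0.257 rv [-0.0004  0.0019  0.0005]
tip [256.24301373 200.26727456] seat [267.96476234 198.44557114]
191 range(251, 284) 89 90 89 89 87 88 124 163 177 220 197 144 119 157 162 162 140 132 157 162 145 202 198 159 119 150 129 74 63 63 62 63 79
192  90 89 89 90 89 99 152 160 175 204 188 140 112 157 151 135 121 113 110 117 137 156 155 122 149 159 159 103 67 63 63 62 77
193  89 89 89 89 90 111 164 162 164 165 144 116 107 140 139 130 119 109 97 90 93 111 119 149 158 158 160 120 71 63 63 61 77
194  89 90 89 90 90 124 159 162 161 159 157 155 144 142 137 127 118 124 115 90 84 84 111 123 117 166 142 142 76 60 62 62 71
195  89 89 90 91 90 136 158 158 153 159 161 157 149 143 156 164 160 157 157 155 136 101 98 108 115 138 153 122 69 62 61 63 64
196  91 89 89 90 91 138 171 186 168 128 155 152 149 167 165 157 136 124 112 137 154 139 102 101 118 131 135 115 71 63 75 121 143
197  91 90 90 90 90 130 204 216 192 135 118 145 158 165 135 118 104 100 95 98 102 118 122 102 100 116 124 137 146 146 149 124 102
198  92 91 91 88 90 128 178 205 180 129 115 147 172 157 125 106 107 100 88 74 80 145 151 151 149 146 126 106 91 94 124 83 65
199  93 91 89 89 89 98 157 164 147 157 122 140 143 125 115 116 123 123 117 95 76 106 109 106 119 122 116 81 63 89 117 71 54
200  97 91 89 89 90 90 135 126 133 137 138 150 153 149 143 131 139 134 120 98 82 103 110 114 112 114 115 73 62 81 125 124 142
201  100 89 89 88 90 153 155 151 151 141 143 126 123 151 106 134 143 138 120 96 81 91 91 105 96 93 113 142 147 148 117 92 93
202  106 92 90 88 90 101 100 127 157 197 207 175 143 158 139 135 142 137 128 105 81 90 100 104 103 111 86 91 85 86 73 67 65
```

```bash
python3 shift.py '[{"finger_gap": 0,"dx": -0.0015},{"finger_gap": 0},{"finger_gap": 0}]' >/dev/null; python3 dl.py; python3 shift.py '[{"finger_gap": 0.4},{"finger_gap": 0.6},{"finger_gap": 0.6}]'; python3 shift.py '[{"finger_gap": 0.6,"dz": -0.02},{"finger_gap": 0.6,"dz": -0.05},{"finger_gap": 0.6,"dx": -0.03,"dz": -0.05},{"finger_gap": 0.6,"dx": -0.05},{"finger_gap": 0.6}]'
python3 - <<'E'
from fit2 import *
I={v:avg(v,4) for v in P}; np.savez("i8.npz",**I); H=np.array([.563,-.0557,.115]); u=np.array([-np.sin(.155),np.cos(.155),0])
m=overlay(I,[("top",proj("top",H-.03*u)[0],20,[]),("scene",proj("scene",H-.03*u)[0],24,[])]); cv2.imwrite("pics/m8.png",m[:,:,::-1])
E
```

```text
t 26.65 seat u,x,z mm [ 0.1  1.2 -1.7] tip u 40.6 F u,x,z [-0.2 -1.2  2.5] M [-0.01  0.51  0.14] w 0.259 rv [-0.0011 -0.0008 -0.0002]
time: 27.02
tool_pos: [0.5702, -0.1296, 0.1135]
tool_rot: [0.168, 0.628, 0.734, 0.197]
contact_force: [0.2, 0.1, -0.3]
gripper_width: 0.599
grasp_force: 0.0
time: 27.65
tool_pos: [0.5235, -0.221, 0.2189]
tool_rot: [0.17, 0.629, 0.733, 0.196]
contact_force: [0.2, 1.1, -0.6]
gripper_width: 0.601
grasp_force: 0.0
```

View pics/m8.png

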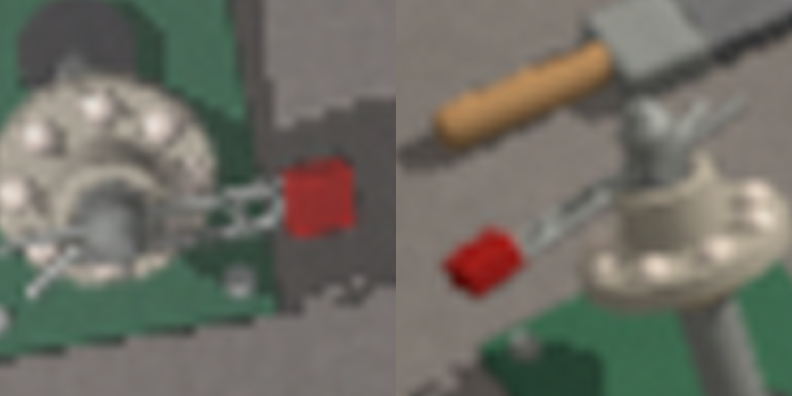

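Run:
```python
from fit2 import *
H=np.array([.563,-.0557,.115]); c,s=np.cos(.155),np.sin(.155); n=paxis(.155); u=np.array([-s,c,0]); x=np.cross(u,n)
H=H+.0014*x-.0003*n
I={v:avg(v,3) for v in P}
def cen(J,v):
    w=np.clip(J[v][:,:,0]-J[v][:,:,1]-50,0,None); a=proj(v,H-.074*u)[0].astype(int); k=w[a[1]-12:a[1]+12,a[0]-12:a[0]+12]; yy,xx=np.mgrid[a[1]-12:a[1]+12,a[0]-12:a[0]+12]; return np.array([(k*xx).sum(),(k*yy).sum()])/k.sum()
J=np.load("i8.npz")
a,b=cen(I,"scene"),cen(I,"top"); print(a,b,cen(J,"scene"),cen(J,"top"))
T,r=tri(a-[-.6,.7],b-[-.23,.11]); d=T-H; print("grip rel hole u,x,z mm",1000*np.array([d@u,d@x,d@n]),"resid",r, "expect ~[-74,-6,4..7]")
print({k:v for k,v in manip.state().items() if k in("time","contact_force","grasp_force")})
```

```text
[216.61465211 198.25050787] [289.04016752 197.76584809] [216.61467189 198.26105645] [289.04703709 197.76921984]
grip rel hole u,x,z mm [-71.65247177 -10.74736682  -4.71637819] resid [0.00167232] expect ~[-74,-6,4..7]
{'time': 28.35, 'contact_force': array([-0.59128147,  0.47282771,  0.72158675]), 'grasp_force': 0.0}
```

```bash
python3 -c "
from plant import manip
print(manip.job_done())"
```

```text
the job is handed in; nothing more can be done
None
```

I handed the job in at about 28 s: the rosette rests hub up on the collar and the clip is through the cross-hole and let go. My last camera check put the clip about 2–3 mm from its seat and sagging about 0.13 rad, inside the limits. The hand-in returned no verdict.

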